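# Fetch the rubber stopper from behind the containers in the storage tray

### The arm

A 6-joint arm with a two-finger parallel gripper is mounted at the origin on a cart in front of the work surface, level with it; the furniture and walls round the work are solid. World frame = base frame: x ahead of the robot, y to its left, z up, the work surface at z = 0. Lengths are in m, angles in rad, forces in N, time in s.
With the tool pointing down it reaches from about 0.375 to 0.9 m from the base axis. Payload 3.1 kg.
Tool frame: the origin (TCP) lies at the centre of the arm's flange, where the gripper is bolted on; the fingertips stand tip_reach ahead of it and the grasp point (between the pads) lies 164 mm ahead of it (tip_reach is the distance from the TCP to the fingertips, in m); z points along the fingers, y is the direction in which the jaws open and shut (so a half turn about z gives the same grasp; the last joint's range is limited). The gripper opens to 87 mm and grips with 3 to 60 N. Pads are 19 mm wide; open, the fingers measure 117 mm over their backs; the gripper's body (75 mm by 190 mm) begins 51 mm behind the grasp point.
Start: joints at [1.095, 0.527, 1.433, -0, 1.181, -0.178], TCP at [0.183, 0.597, 0.405] pointing down, gripper open.
Joint ranges: [-3.08, 3.08], [-0.75, 2.2], [0.22, 2.44], [-1.43, 4.57], [0, 2.65], [-2.85, 2.85]. Speed limits (rad/s): [2.79, 2.79, 3.14, 3.14, 3.14, 3.14].

### API

Orientations are given as a unit quaternion [x, y, z, w].
In Python, from rig import get_obs, camera, hand_in, tip_reach gives the robot as it stands. The module is installed in compiled form; this text tells all that it offers.
- The arm moves only by the tool servo_tool, never from a script. Its argument "steps" is one flat list of numbers, 5 for each row, row after row: the finger opening in m, from 0 to 0.087, then the shift along the tool's x, y, z in m, then the turn about the tool's z in rad. A call has 1 to 12 rows; each row is the pose to reach, as a shift and turn from the pose commanded when the call began, along the tool's axes at that moment; what a row does not reach only later rows make up. A row lasts 1/8 s, in which the tool goes at most 62.5 mm and 10.7 degrees, less where a joint would pass 70% of its speed; a pose out of reach is approached as far as the arm can. A call with a gripper value outside its range is refused whole. The fingers move at their own pace and stop on an object; "force" is the grip in N (left out, the last holds). Time passes only in rows, so rows that repeat a pose let the fingers close. It gives the time, the measured TCP pose, the force and the opening at its end, in the units of the state.
- get_obs(): the state, without advancing time (a new reading comes with each control period).
- camera(name): name is "scene" or "top"; returns a dict with "pixels" (480x640x3 uint8, blue, green, red), "vertical_fov" (degrees; the focal length in pixels is half the picture's height over the tangent of half this angle, whatever the lens; pixels are square), "cx", "cy" (the principal point, pixels), "T" (4x4, takes a point from camera to world coordinates). Camera axes: x right, y up, looking along -z (the intrinsics and any distortion apply to the point x, -y, -z); pixel columns grow to the right and rows downward; lengths in m; the calibration is good to about 2 mm. A picture is of the moment at which its call begins. There is no depth.
- hand_in(): hands the job in, once; it reports no verdict.
The state is a dict: "time": time; "q": joint angles; "joint_velocities": joint speeds; "joint_torque": joint torques, N m; "position": TCP position; "tool_rot": TCP orientation; "ft_force": force on the tool from outside, world axes, zero at the start; "moment": the same for the moment, N m; "grip_width": finger opening in m.
Only numpy, scipy, OpenCV 4.12 (cv2) and the standard library are available. Lean on these libraries where they do the work, as an engineer would, in place of code of your own. Each camera call takes 0.05 s, during which the arm holds its last target.

### The job

Clear the kraft carton, the slim jar and the wide jar out of the grey storage tray so that all three stand on the black side mat together; only then fetch the rubber stopper from between their places and stand it, wide end up as it was, in the middle of the round dark metal dish. Finally put the carton and both jars back upright in the tray, each centred on the very pad where it stood at the start, without knocking anything over.

Things in the scene. Friction and masses are not known exactly. Their poses are not given: they have to be found in the camera images.
- carton_mid (a point): centre of the tall kraft cardboard carton, square 47 x 47 mm and 131 mm tall, standing on one of the three pads of the tray; this point is 65.5 mm above its underside. Its x and y axes are square to its side faces, z up. Smooth sides, grip anywhere, best in the upper part, so that the gripper stays above the neighbours.
- slim_jar_mid (a point): centre of the slim white straight-sided jar with grey ribbed screw lid, 44 mm diameter, 126 mm tall, standing on another pad of the tray; this point is 63 mm above its underside, z up. Same diameter all the way up (lid included), lid screwed tight.
- wide_jar_mid (a point): centre of the wide white straight-sided jar with grey ribbed screw lid, 58 mm diameter, 112 mm tall, standing on the remaining pad of the tray; this point is 56 mm above its underside, z up. Same diameter all the way up (lid included), lid screwed tight.
- stopper_mid (a point): centre of the reddish-brown rubber stopper, a blunt cone 33 mm across at the top, narrowing slightly downwards, 28 mm tall, standing wide end up on the bare tray floor amid the three containers; this point is 14 mm above its underside, z up.
- tray: grey storage tray, 170 (x) by 210 mm (y), fixed; origin at the centre of its underside, on the worktop. Floor 4 mm above it; lip 12 mm high, 5 mm thick. Three flat dark pads, 68 mm diameter, at x, y = (-32, 0), (30, 62), (30, -62) mm: a container stands centred on each, which one where changes. Stopper at (30, 0). Two fixed white caps, 26 mm wide, 11 mm tall, at (-58, 80) and (-58, -80), stay.
- mat: the black rubber side mat, 280 mm (its x) by 110 mm (its y), 3 mm thick, fixed on the worktop to the left or to the right of the tray; origin at the centre of its underside, z up. Empty at the start; it has room for the three containers in a row along its x.
- dish: the round shallow dark metal dish, fixed on the worktop at the side of the tray away from the mat; origin at the centre of its underside, z up. Floor 3 mm above the origin and about 94 mm across, low rim 108 mm across outside and 7 mm high.

How it is judged:
On the way, in this order (a step that is already met when the one before it is completed fails the run):
1. the carton and both jars stand upright on the side mat, all let go, with the stopper still in its place in the tray (x of carton_mid in the frame of mat between -0.135 and 0.135 m and y of carton_mid in the frame of mat between -0.05 and 0.05 m and z of carton_mid in the frame of mat between 0.0615 and 0.0745 m and angle between each of carton_mid, slim_jar_mid, wide_jar_mid's own z axis and vertical below 0.15 rad and x of slim_jar_mid in the frame of mat between -0.135 and 0.135 m and y of slim_jar_mid in the frame of mat between -0.05 and 0.05 m and z of slim_jar_mid in the frame of mat between 0.059 and 0.072 m and x of wide_jar_mid in the frame of mat between -0.135 and 0.135 m and y of wide_jar_mid in the frame of mat between -0.05 and 0.05 m and z of wide_jar_mid in the frame of mat between 0.052 and 0.065 m and distance of stopper_mid from where it was at the start of the episode below 0.02 m and contact force between the fingers and anything else below 0.3 N), for 0.2 s.
2. the stopper stands in the middle of the dish, let go, while the carton and both jars still stand on the mat (horizontal distance between stopper_mid and dish below 0.015 m and z of stopper_mid in the frame of dish below 0.023 m and angle between stopper_mid's own z axis and vertical below 0.2 rad and x of carton_mid in the frame of mat between -0.135 and 0.135 m and y of carton_mid in the frame of mat between -0.05 and 0.05 m and z of carton_mid in the frame of mat between 0.0615 and 0.0745 m and angle between each of carton_mid, slim_jar_mid, wide_jar_mid's own z axis and vertical below 0.15 rad and x of slim_jar_mid in the frame of mat between -0.135 and 0.135 m and y of slim_jar_mid in the frame of mat between -0.05 and 0.05 m and z of slim_jar_mid in the frame of mat between 0.059 and 0.072 m and x of wide_jar_mid in the frame of mat between -0.135 and 0.135 m and y of wide_jar_mid in the frame of mat between -0.05 and 0.05 m and z of wide_jar_mid in the frame of mat between 0.052 and 0.065 m and contact force between the fingers and anything else below 0.3 N), for 0.2 s.
At the end, for the whole second after the job is handed in: The stopper stands upright, wide end up, within 15 mm of the dish's centre; the carton, the slim jar and the wide jar each stand upright within 15 mm of where that same one stood at the start; all is released and at rest (horizontal distance between stopper_mid and dish below 0.015 m and z of stopper_mid in the frame of dish below 0.023 m and angle between stopper_mid's own z axis and vertical below 0.2 rad and distance of each of carton_mid, slim_jar_mid, wide_jar_mid from where it was at the start of the episode below 0.015 m and angle between each of carton_mid, slim_jar_mid, wide_jar_mid's own z axis and vertical below 0.15 rad and contact force between the fingers and anything else below 0.3 N and linear speed of each of carton, slim_jar, wide_jar, stopper below 0.02 m/s); the robot touches nothing.
It fails at once if the carton, a jar or the stopper is tipped over (leans by more than about 45 degrees) (angle between any of carton_mid, slim_jar_mid, wide_jar_mid, stopper_mid's own z axis and vertical above 0.8 rad).
It also fails if it takes over 144 s, if anything falls off the work surface, if the arm or the gripper's body presses on something with over 40 N, if the wrist force passes 120 N, or if a joint passes its speed limit or range.

## Working session

There is one attempt and no reset: what is moved stays moved. The work goes in short steps, Python scripts to look and compute and a tool call to move; the robot and the scene stay as the last step left them, time stands still between calls to the robot, and variables do not carry over. Pictures are saved under pics/ and viewed, and the job is handed in when it is done.

Besides the shell and the picture viewer there is one more tool, called after "Call:" as name(argument=value, ...), one argument or row to a line, values as JSON. servo_tool: Moves the arm, as the interface text tells. Its arguments: {"type":"object","properties":{"steps":{"type":"array"},"force":{"type":"number"}},"required":["steps"]}

```bash
mkdir -p pics; python3 - <<'E'
from rig import *
import cv2, numpy as np
print(get_obs(), tip_reach if not callable(tip_reach) else tip_reach())
for n in("scene","top"):
    c=camera(n); cv2.imwrite(f"pics/{n}0.png",c["pixels"]); print({k:v for k,v in c.items() if k!="pixels"})
E
```

```text
{'time': 0.0, 'q': array([ 1.09448515e+00,  5.28463178e-01,  1.43391372e+00, -2.35289686e-05,
        1.18140237e+00, -1.78510366e-01]), 'joint_velocities': array([-1.96832460e-04,  4.27084051e-04,  7.93828943e-04, -4.26011857e-04,
       -1.53503062e-05,  1.34728462e-03]), 'joint_torque': array([-5.79813022e-04, -4.40032876e+01, -1.76592100e+01,  6.33171550e-02,
        5.80625923e-02, -1.56423148e-04]), 'position': array([0.18320405, 0.59717975, 0.40376942]), 'tool_rot': array([ 1.48346280e-01,  9.88934874e-01, -1.03872404e-03, -3.41297210e-04]), 'ft_force': array([-0.07703935,  0.37140744, -0.88784179]), 'moment': array([-0.03097483, -0.04250279, -0.04326955]), 'grip_width': 0.08657545854874875} 0.1822
{'vertical_fov': 52.960652758574085, 'cx': 329.67909199238085, 'cy': 232.55029705259372, 'T': array([[-0.67052818,  0.32900356, -0.66494256, -0.02180096],
       [-0.74175907, -0.28085784,  0.60902574,  0.5233665 ],
       [ 0.0136173 ,  0.9015961 ,  0.43236447,  0.42671281],
       [ 0.        ,  0.        ,  0.        ,  1.        ]])}
{'vertical_fov': 51.77491673570838, 'cx': 313.72339085832044, 'cy': 239.013810851906, 'T': array([[-2.20246470e-02,  9.74911002e-01, -2.21502717e-01,
         3.83032868e-01],
       [-9.99747967e-01, -2.24409711e-02,  6.37221840e-04,
         8.30006641e-03],
       [-4.34950150e-03,  2.21460925e-01,  9.75159546e-01,
         9.11697102e-01],
       [ 0.00000000e+00,  0.00000000e+00,  0.00000000e+00,
         1.00000000e+00]])}
```

View pics/scene0.png

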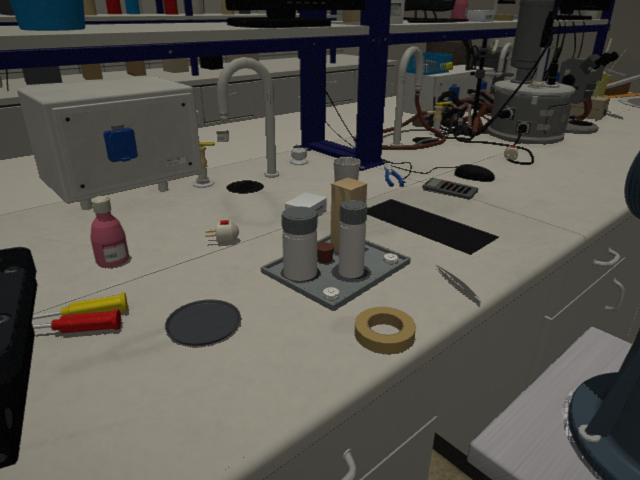

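View pics/top0.png

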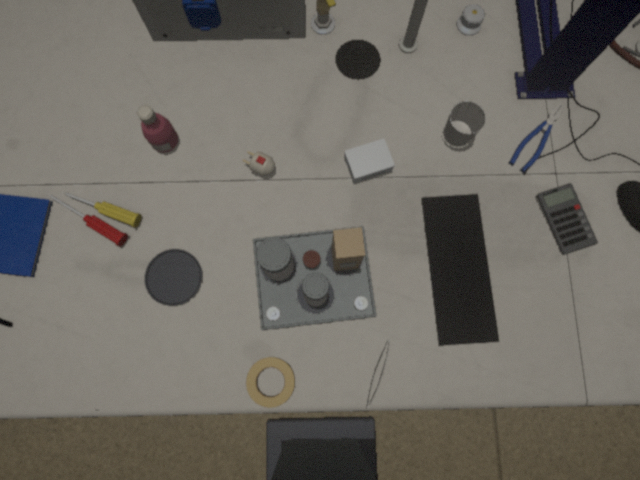

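The tray is ahead of the robot, with the slim jar on the near pad at about (316,290), the wide jar at (276,258) and the carton at (348,250). The stopper is at (312,259). The mat is on the right (460,268) and the dish on the left (173,277).

```bash
cat > h.py <<'E'
import numpy as np, cv2
from rig import *
def K(c):
    f=240/np.tan(np.radians(c["vertical_fov"])/2); return f
def ray(c,uv):
    f=K(c); uv=np.atleast_2d(uv).astype(float)
    d=np.c_[(uv[:,0]-c["cx"])/f,-(uv[:,1]-c["cy"])/f,-np.ones(len(uv))]@c["T"][:3,:3].T
    return c["T"][:3,3],d
def onz(c,uv,z):
    o,d=ray(c,uv); return o+d*((z-o[2])/d[:,2])[:,None]
def proj(c,P):
    f=K(c); p=(np.atleast_2d(P)-c["T"][:3,3])@c["T"][:3,:3]
    return np.c_[c["cx"]+f*p[:,0]/-p[:,2], c["cy"]-f*p[:,1]/-p[:,2]]
E
python3 - <<'E'
from h import *
c=camera("top"); im=c["pixels"]; g=cv2.cvtColor(im,cv2.COLOR_BGR2GRAY)
cv2.imwrite("pics/crop.png",cv2.resize(im[215:345,130:510],None,fx=2.1,fy=2.1,interpolation=cv2.INTER_CUBIC))
def blob(x0,x1,y0,y1,mask):
    m=np.zeros_like(g); m[y0:y1,x0:x1]=mask[y0:y1,x0:x1].astype(np.uint8)*255
    cs,_=cv2.findContours(m,cv2.RETR_EXTERNAL,cv2.CHAIN_APPROX_NONE)
    return max(cs,key=cv2.contourArea)[:,0,:]
def rect(ct,z):
    P=onz(c,ct,z)[:,:2]; r=cv2.minAreaRect((P*1000).astype(np.float32)); return r
print("mat",rect(blob(400,520,170,370,g<60),.003))
d=blob(130,220,230,320,g<110); print("dish",rect(d,.006), onz(c,[cv2.fitEllipse(d)[0]],.006))
t=blob(235,395,215,340,g<135); print("tray",rect(t,.008),cv2.boundingRect(t))
# caps
w=blob(262,285,303,325,g>150);w2=blob(350,375,293,315,g>150)
for q in (w,w2): print("cap",onz(c,[q.mean(0)],.015))
b,gr,r=[im[:,:,i].astype(int) for i in range(3)]
s=blob(295,330,245,275,(r-gr>20)); print("stop",onz(c,[s.mean(0)],.032),cv2.boundingRect(s))
E
```

```text
mat ((529.8563232421875, -260.0356750488281), (277.0819091796875, 107.9314956665039), 2.601837396621704)
dish ((523.009033203125, 269.1758728027344), (108.69554138183594, 106.73038482666016), 27.31366539001465) [[0.52248558 0.26915604 0.006     ]]
tray ((519.6927490234375, 7.998046875), (301.27337646484375, 230.51805114746094), 88.66853332519531) (235, 215, 160, 125)
cap [[0.45167178 0.08454176 0.015     ]]
cap [[ 0.46721938 -0.07432176  0.015     ]]
stop [[0.54679902 0.01323908 0.032     ]] (304, 251, 15, 16)
```

View pics/crop.png

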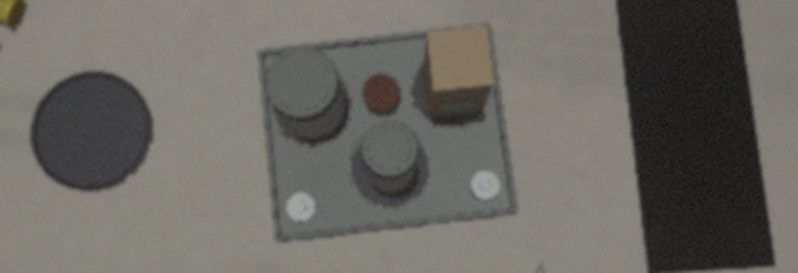

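```bash
cat >> h.py <<'E'
th=0.0976; O=np.array([.5172,.0108]); R=np.array([[np.cos(th),-np.sin(th)],[np.sin(th),np.cos(th)]])
def tray(x,y): return O+R@np.array([x,y])/1000
MAT=np.array([.530,-.260]); mt=np.radians(2.6)
def mat(x): return MAT+np.array([np.cos(mt),np.sin(mt)])*x/1000
T=dict(carton=tray(30,-62),slim=tray(-32,0),wide=tray(30,62),stopper=tray(30,0),dish=np.array([.5225,.2692]),m_carton=mat(85),m_wide=mat(0),m_slim=mat(-85))
def delta(xy,z,yaw=None):
    from scipy.spatial.transform import Rotation as Ro
    o=get_obs(); r=Ro.from_quat(o["tool_rot"]).as_matrix()
    d=r.T@(np.array([*xy,z])-o["position"])
    a=np.arctan2(r[1,1],r[0,1]); t=np.pi/2+th-a
    print("t",round(o["time"],2),"pos",o["position"].round(4),"delta tool",d.round(4),"turn",round(-t,4),"w",round(o["grip_width"],4),"F",o["ft_force"].round(2),"tilt",r[:,2].round(4))
E
python3 - <<'E'
from h import *
print({k:v.round(4) for k,v in T.items()})
c=camera("top"); im=c["pixels"].copy(); s=camera("scene"); si=s["pixels"].copy()
b,g,r=[cv2.GaussianBlur(im,(3,3),0)[:,:,i].astype(int) for i in range(3)]
m=np.zeros(g.shape,np.uint8); m[220:280,325:372]=((r-b>25)&(r>110))[220:280,325:372]*255
ct=max(cv2.findContours(m,0,1)[0],key=cv2.contourArea)[:,0]
print("carton top",cv2.minAreaRect((onz(c,ct,.136)[:,:2]*1000).astype(np.float32)))
a=np.linspace(0,2*np.pi,60)
for I,C in((im,c),(si,s)):
  for k,rad,h in(("slim",.022,.131),("wide",.029,.117),("carton",.0235,.136),("stopper",.0165,.032),("dish",.054,.006)):
    for z in ((h,.005) if h>.1 else (h,)):
      P=np.c_[T[k][0]+rad*np.cos(a),T[k][1]+rad*np.sin(a),0*a+z]
      cv2.polylines(I,[proj(C,P).round().astype(int)],True,(0,255,255),1)
cv2.imwrite("pics/ov.png",np.vstack([cv2.resize(im[215:345,130:410],(800,371),interpolation=2),cv2.resize(si[170:310,160:420],(425,229))if 0 else cv2.resize(si[170:360,160:450],(800,524))[:229*2][:229]]) if 0 else cv2.resize(im[215:345,130:410],None,fx=2.8,fy=2.8,interpolation=2))
cv2.imwrite("pics/ovs.png",cv2.resize(si[170:360,160:450],None,fx=2.7,fy=2.7,interpolation=2))
delta(T["carton"],.36)
E
```

```text
{'carton': array([ 0.5531, -0.048 ]), 'slim': array([0.4854, 0.0077]), 'wide': array([0.541 , 0.0754]), 'stopper': array([0.5471, 0.0137]), 'dish': array([0.5225, 0.2692]), 'm_carton': array([ 0.6149, -0.2561]), 'm_wide': array([ 0.53, -0.26]), 'm_slim': array([ 0.4451, -0.2639])}
carton top ((552.9257202148438, -48.15278625488281), (45.17844009399414, 45.59382629394531), 4.796071529388428)
t 0.25 pos [0.1833 0.5973 0.4042] delta tool [-0.5429 -0.5084  0.0447] turn -0.3954 w 0.0871 F [-0.45  0.05 -0.64] tilt [-5.e-04 -1.e-03 -1.e+00]
```

View pics/ov.png

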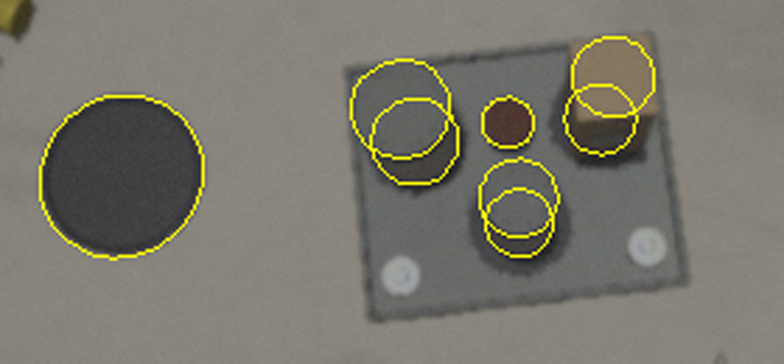

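View pics/ovs.png

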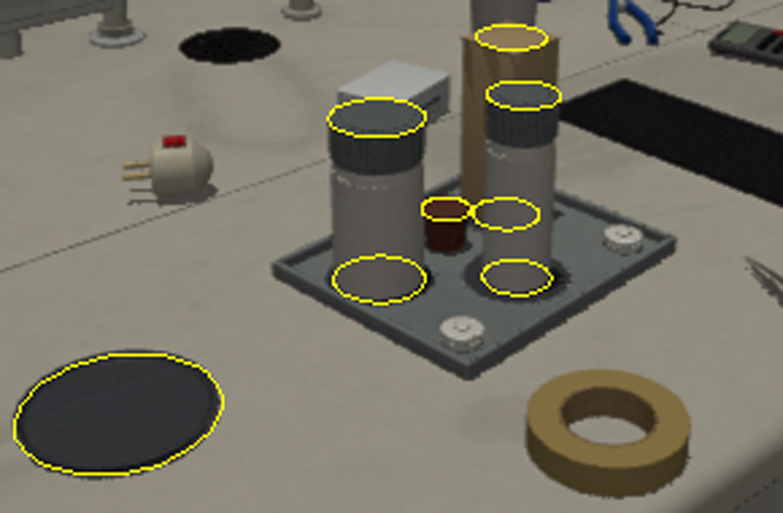

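The overlays agree with the image in both views. Next I move above the carton.

Call:
servo_tool(
  steps=[0.087, -0.05, -0.046, 0, -0.05, 0.087, -0.1, -0.093, 0, -0.1, 0.087, -0.15, -0.14, 0, -0.15, 0.087, -0.2, -0.187, 0, -0.2, 0.087, -0.25, -0.234, 0, -0.25, 0.087, -0.3, -0.281, 0, -0.3, 0.087, -0.35, -0.327, 0, -0.35, 0.087, -0.4, -0.374, 0, -0.395, 0.087, -0.45, -0.421, 0, -0.395, 0.087, -0.5, -0.468, 0, -0.395, 0.087, -0.543, -0.508, 0, -0.395, 0.087, -0.543, -0.508, 0.045, -0.395],
  force=20,
)

```text
time: 1.75
position: [0.5523, -0.044, 0.368]
tool_rot: [-0.048, 0.999, -0.002, 0.005]
ft_force: [0.9, 0.2, 0.3]
grip_width: 0.0871
```

```bash
python3 -c "
from h import *
delta(T['carton'],.272)"
```

```text
t 1.75 pos [ 0.5523 -0.044   0.368 ] delta tool [ 0.0004 -0.0037  0.0961] turn -0.0018 w 0.0871 F [0.93 0.24 0.3 ] tilt [ 0.0095 -0.0028 -1.    ]
```

Call:
servo_tool(
  steps=[0.087, 0, 0, 0, 0, 0.087, 0, 0, 0, 0, 0.087, 0, 0, 0, 0],
)

```text
time: 2.12
position: [0.5493, -0.0398, 0.3666]
tool_rot: [-0.049, 0.999, -0.0, 0.0]
ft_force: [-0.3, -0.5, -0.1]
grip_width: 0.0871
```

```bash
python3 -c "
from h import *
delta(T['carton'],.272)"
```

```text
t 2.12 pos [ 0.5493 -0.0398  0.3666] delta tool [-0.0029 -0.0085  0.0946] turn 0.0013 w 0.0871 F [-0.3  -0.45 -0.08] tilt [ 1.e-03 -1.e-04 -1.e+00]
```

Call:
servo_tool(
  steps=[0.087, -0.003, -0.0085, 0, 0, 0.087, -0.003, -0.0085, 0.03, 0, 0.087, -0.003, -0.0085, 0.06, 0, 0.087, -0.003, -0.0085, 0.085, 0, 0.087, -0.003, -0.0085, 0.095, 0, 0.087, -0.003, -0.0085, 0.095, 0, 0.06, -0.003, -0.0085, 0.095, 0, 0.04, -0.003, -0.0085, 0.095, 0, 0.04, -0.003, -0.0085, 0.095, 0, 0.04, -0.003, -0.0085, 0.095, 0, 0.04, -0.003, -0.0085, 0.095, 0],
  force=20,
)

```text
time: 3.5
position: [0.5535, -0.0493, 0.2707]
tool_rot: [-0.049, 0.999, 0.0, 0.0]
ft_force: [-0.5, -0.5, 1.1]
grip_width: 0.0467
```

```bash
python3 -c "
from h import *
delta(T['carton'],.272);delta(T['m_carton'],.33);delta(T['m_carton'],.272)"
```

```text
t 3.5 pos [ 0.5535 -0.0493  0.2707] delta tool [ 0.0003  0.0013 -0.0013] turn -0.0004 w 0.0467 F [-0.51 -0.5   1.06] tilt [ 1.e-04  0.e+00 -1.e+00]
t 3.5 pos [ 0.5535 -0.0493  0.2707] delta tool [-0.041  -0.2118 -0.0593] turn -0.0004 w 0.0467 F [-0.51 -0.5   1.06] tilt [ 1.e-04  0.e+00 -1.e+00]
t 3.5 pos [ 0.5535 -0.0493  0.2707] delta tool [-0.041  -0.2118 -0.0013] turn -0.0004 w 0.0467 F [-0.51 -0.5   1.06] tilt [ 1.e-04  0.e+00 -1.e+00]
```

Call:
servo_tool(
  steps=[0.04, 0, 0, -0.02, 0, 0.04, 0, 0, -0.045, 0, 0.04, 0, 0, -0.06, 0, 0.04, -0.004, -0.02, -0.06, 0, 0.04, -0.01, -0.05, -0.06, 0, 0.04, -0.016, -0.08, -0.06, 0, 0.04, -0.022, -0.11, -0.06, 0, 0.04, -0.028, -0.14, -0.06, 0, 0.04, -0.034, -0.17, -0.06, 0, 0.04, -0.038, -0.195, -0.06, 0, 0.04, -0.041, -0.212, -0.06, 0, 0.04, -0.041, -0.212, -0.06, 0],
)

```text
time: 5.0
position: [0.6148, -0.2581, 0.3297]
tool_rot: [-0.048, 0.999, 0.0, -0.0]
ft_force: [-0.2, -0.0, -1.1]
grip_width: 0.0465
```

```bash
python3 -c "
from h import *
delta(T['m_carton'],.272);cv2.imwrite('pics/s1.png',camera('scene')['pixels'])"
```

```text
t 5.0 pos [ 0.6148 -0.2581  0.3297] delta tool [-0.0003  0.0019  0.0577] turn -0.0025 w 0.0465 F [-0.17 -0.02 -1.09] tilt [-6.e-04  3.e-04 -1.e+00]
```

View pics/s1.png

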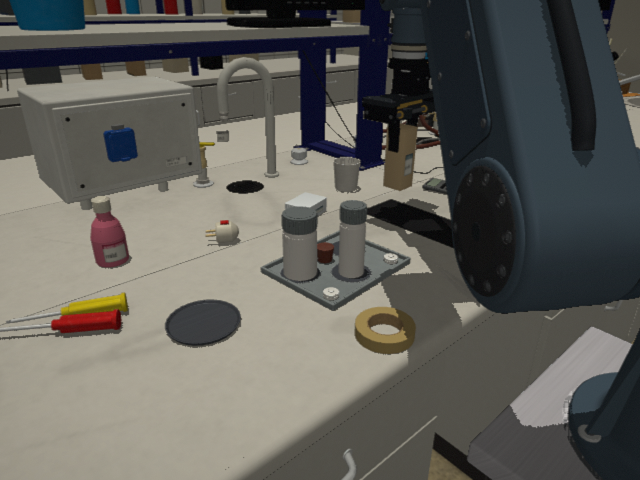

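The carton hangs upright over the mat at about (400,155). Next I lower it.

Call:
servo_tool(
  steps=[0.04, 0, 0.002, 0.025, 0, 0.04, 0, 0.002, 0.045, 0, 0.04, 0, 0.002, 0.054, 0, 0.04, 0, 0.002, 0.058, 0, 0.04, 0, 0.002, 0.06, 0, 0.04, 0, 0.002, 0.06, 0],
)

```text
time: 5.8
position: [0.6149, -0.2544, 0.2712]
tool_rot: [-0.049, 0.999, -0.0, 0.0]
ft_force: [0.6, -0.3, -0.8]
grip_width: 0.0464
```

```bash
python3 -c "
from h import *
delta(T['m_carton'],.272)"
```

```text
t 5.8 pos [ 0.6149 -0.2544  0.2712] delta tool [ 0.0002 -0.0018 -0.0008] turn -0.0003 w 0.0464 F [ 0.63 -0.34 -0.78] tilt [ 9.e-04 -6.e-04 -1.e+00]
```

Call:
servo_tool(
  steps=[0.04, 0, 0, 0.001, 0, 0.04, 0, 0, 0.002, 0, 0.04, 0, 0, 0.002, 0],
)

```text
time: 6.18
position: [0.6149, -0.2544, 0.2697]
tool_rot: [-0.049, 0.999, -0.0, 0.001]
ft_force: [-0.2, 0.8, 5.1]
grip_width: 0.0465
```

```bash
python3 -c "
from h import *
delta(T['m_carton'],.272)"
```

```text
t 6.17 pos [ 0.6149 -0.2544  0.2697] delta tool [ 0.0002 -0.0017 -0.0023] turn -0.0004 w 0.0465 F [-0.22  0.77  5.05] tilt [ 1.1e-03 -6.0e-04 -1.0e+00]
```

Call:
servo_tool(
  steps=[0.055, 0, 0, 0, 0, 0.087, 0, 0, 0, 0, 0.087, 0, 0, 0, 0, 0.087, 0, 0, -0.02, 0, 0.087, 0, 0, -0.05, 0, 0.087, 0, 0, -0.08, 0, 0.087, 0, 0, -0.085, 0, 0.087, 0, 0, -0.085, 0],
)

```text
time: 7.18
position: [0.6146, -0.2542, 0.3541]
tool_rot: [-0.049, 0.999, -0.0, 0.0]
ft_force: [-0.9, 0.0, 0.1]
grip_width: 0.087
```

```bash
python3 -c "
from h import *
delta(T['slim'],.355);cv2.imwrite('pics/s2.png',camera('top')['pixels'])"
```

```text
t 7.17 pos [ 0.6146 -0.2542  0.3541] delta tool [ 0.1032  0.2732 -0.0011] turn -0.0004 w 0.087 F [-0.87  0.04  0.06] tilt [ 6.e-04 -4.e-04 -1.e+00]
```

View pics/s2.png

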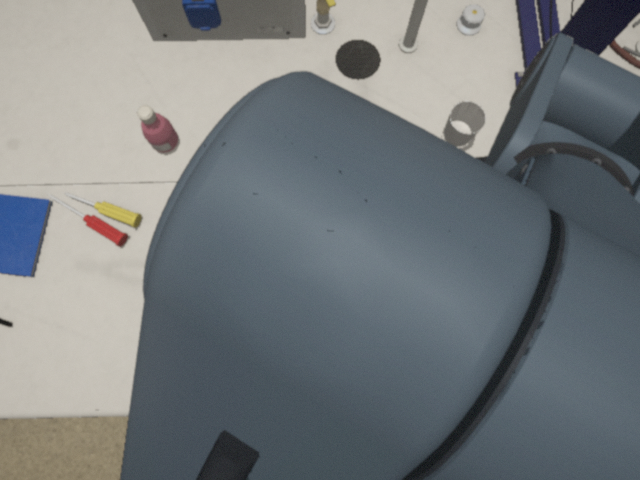

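The arm blocks the top view here, so I go on to the slim jar.

Call:
servo_tool(
  steps=[0.087, 0.015, 0.04, 0, 0, 0.087, 0.03, 0.08, 0, 0, 0.087, 0.046, 0.12, 0, 0, 0.087, 0.061, 0.16, 0, 0, 0.087, 0.076, 0.2, 0, 0, 0.087, 0.091, 0.24, 0, 0, 0.087, 0.103, 0.273, 0, 0, 0.087, 0.103, 0.273, 0, 0, 0.087, 0.103, 0.273, 0, 0, 0.087, 0.103, 0.273, 0, 0],
)

```text
time: 8.48
position: [0.4865, 0.0064, 0.3534]
tool_rot: [-0.048, 0.999, -0.0, 0.0]
ft_force: [-0.3, 0.3, -1.7]
grip_width: 0.0875
```

```bash
python3 -c "
from h import *
delta(T['slim'],.270);cv2.imwrite('pics/s3.png',camera('scene')['pixels'])"
```

```text
t 8.47 pos [0.4865 0.0064 0.3534] delta tool [0.001  0.0014 0.0834] turn -0.0016 w 0.0875 F [-0.29  0.26 -1.67] tilt [ 3.e-04 -3.e-04 -1.e+00]
```

View pics/s3.png

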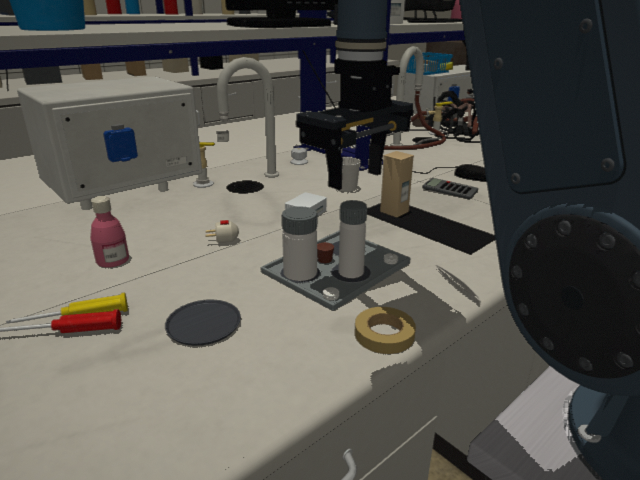

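The carton stands upright on the far end of the mat. Next I grip the slim jar.

Call:
servo_tool(
  steps=[0.087, 0.001, 0.0015, 0.03, 0, 0.087, 0.001, 0.0015, 0.06, 0, 0.087, 0.001, 0.0015, 0.078, 0, 0.087, 0.001, 0.0015, 0.084, 0, 0.087, 0.001, 0.0015, 0.084, 0, 0.06, 0.001, 0.0015, 0.084, 0, 0.04, 0.001, 0.0015, 0.084, 0, 0.037, 0.001, 0.0015, 0.084, 0, 0.037, 0.001, 0.0015, 0.084, 0, 0.037, 0.001, 0.0015, 0.084, 0, 0.037, 0.001, 0.0015, 0.084, 0],
)

```text
time: 9.9
position: [0.4846, 0.0088, 0.2697]
tool_rot: [-0.049, 0.999, -0.0, 0.0]
ft_force: [0.1, 1.0, 0.1]
grip_width: 0.0437
```

```bash
python3 -c "
from h import *
delta(T['slim'],.270);delta(T['m_slim'],.270)"
```

```text
t 9.9 pos [0.4846 0.0088 0.2697] delta tool [-0.0006 -0.0012 -0.0003] turn -0.0004 w 0.0437 F [0.07 1.   0.08] tilt [ 1.e-04 -0.e+00 -1.e+00]
t 9.9 pos [0.4846 0.0088 0.2697] delta tool [ 0.0658 -0.2675 -0.0003] turn -0.0004 w 0.0437 F [0.07 1.   0.08] tilt [ 1.e-04 -0.e+00 -1.e+00]
```

Call:
servo_tool(
  steps=[0.037, 0, 0, -0.02, 0, 0.037, 0, 0, -0.045, 0, 0.037, 0, 0, -0.06, 0, 0.037, 0.005, -0.02, -0.06, 0, 0.037, 0.013, -0.055, -0.06, 0, 0.037, 0.023, -0.095, -0.06, 0, 0.037, 0.033, -0.135, -0.06, 0, 0.037, 0.043, -0.175, -0.06, 0, 0.037, 0.053, -0.215, -0.06, 0, 0.037, 0.06, -0.245, -0.06, 0, 0.037, 0.066, -0.267, -0.06, 0, 0.037, 0.066, -0.267, -0.06, 0],
)

```text
time: 11.4
position: [0.4446, -0.2648, 0.3294]
tool_rot: [-0.047, 0.999, -0.0, 0.0]
ft_force: [-0.5, 0.2, -2.4]
grip_width: 0.0437
```

Call:
servo_tool(
  steps=[0.037, 0, 0, 0, 0, 0.037, 0, 0, 0.025, 0, 0.037, 0, 0, 0.045, 0, 0.037, 0, 0, 0.055, 0, 0.037, 0, 0, 0.058, 0, 0.037, 0, 0, 0.06, 0, 0.037, 0, 0, 0.061, 0, 0.037, 0, 0, 0.061, 0],
)

```text
time: 12.4
position: [0.4449, -0.2635, 0.269]
tool_rot: [-0.049, 0.999, -0.0, 0.0]
ft_force: [-0.2, -0.1, -1.8]
grip_width: 0.0436
```

```bash
python3 -c "
from h import *
delta(T['m_slim'],.268)
cv2.imwrite('pics/s4.png',camera('scene')['pixels'])"
```

```text
t 12.4 pos [ 0.4449 -0.2635  0.269 ] delta tool [-0.0002 -0.0004  0.001 ] turn -0.0005 w 0.0436 F [-0.18 -0.07 -1.78] tilt [ 6.e-04 -5.e-04 -1.e+00]
```

View pics/s4.png

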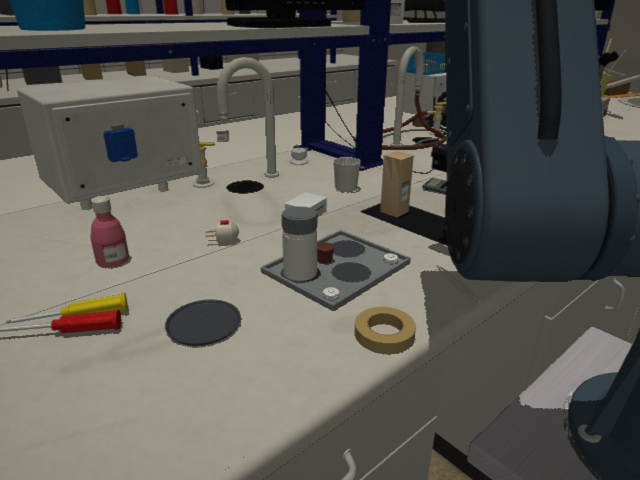

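Force is still -1.8 N, which is the jar's weight, so I lower 2 mm more, gently.

Call:
servo_tool(
  steps=[0.037, 0, 0, 0.001, 0, 0.037, 0, 0, 0.002, 0, 0.037, 0, 0, 0.002, 0],
)

```text
time: 12.82
position: [0.445, -0.2637, 0.2684]
tool_rot: [-0.049, 0.999, -0.001, 0.001]
ft_force: [-2.0, 0.9, 11.5]
grip_width: 0.0436
```

Call:
servo_tool(
  steps=[0.05, 0, 0, -0.001, 0, 0.087, 0, 0, -0.001, 0, 0.087, 0, 0, -0.001, 0, 0.087, 0, 0, -0.02, 0, 0.087, 0, 0, -0.05, 0, 0.087, 0, 0, -0.08, 0, 0.087, 0, 0, -0.085, 0, 0.087, 0, 0, -0.085, 0],
)

```text
time: 13.82
position: [0.4446, -0.2632, 0.3512]
tool_rot: [-0.049, 0.999, 0.0, -0.0]
ft_force: [-0.4, -0.2, -1.0]
grip_width: 0.0866
```

```bash
python3 -c "
from h import *
delta(T['wide'],.355)"
```

```text
t 13.82 pos [ 0.4446 -0.2632  0.3512] delta tool [-0.1288  0.3277 -0.0037] turn -0.0004 w 0.0866 F [-0.38 -0.15 -0.95] tilt [-3.e-04  3.e-04 -1.e+00]
```

Call:
servo_tool(
  steps=[0.087, -0.015, 0.04, 0, 0, 0.087, -0.031, 0.08, 0, 0, 0.087, -0.047, 0.12, 0, 0, 0.087, -0.063, 0.16, 0, 0, 0.087, -0.079, 0.2, 0, 0, 0.087, -0.094, 0.24, 0, 0, 0.087, -0.11, 0.28, 0, 0, 0.087, -0.122, 0.31, 0, 0, 0.087, -0.129, 0.328, 0, 0, 0.087, -0.129, 0.328, 0, 0, 0.087, -0.129, 0.328, 0, 0],
)

```text
time: 15.2
position: [0.5411, 0.0748, 0.3511]
tool_rot: [-0.048, 0.999, -0.0, -0.001]
ft_force: [0.3, -0.8, -0.3]
grip_width: 0.0871
```

```bash
python3 -c "
from h import *
delta(T['wide'],.252);cv2.imwrite('pics/s5.png',camera('scene')['pixels'])"
```

```text
t 15.2 pos [0.5411 0.0748 0.3511] delta tool [-0.0001  0.0007  0.0991] turn -0.001 w 0.0871 F [ 0.26 -0.77 -0.32] tilt [-1.4e-03 -5.0e-04 -1.0e+00]
```

View pics/s5.png

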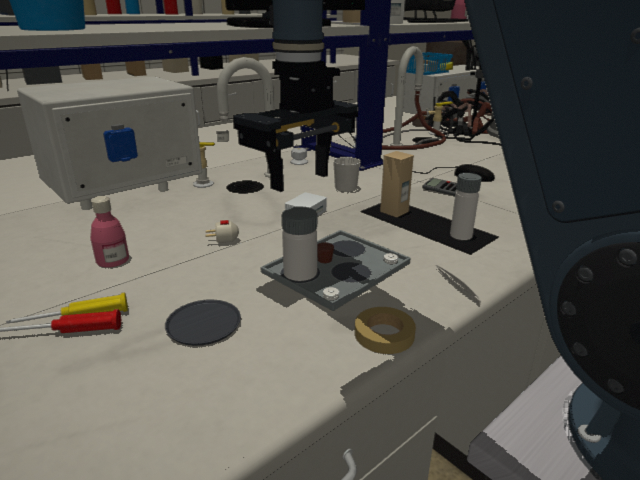

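Both stand on the mat, with the slim jar at (465,208). Next I grip the wide jar.

Call:
servo_tool(
  steps=[0.087, 0, 0.0005, 0.03, 0, 0.087, 0, 0.0005, 0.06, 0, 0.087, 0, 0.0005, 0.085, 0, 0.087, 0, 0.0005, 0.097, 0, 0.087, 0, 0.0005, 0.099, 0, 0.087, 0, 0.0005, 0.099, 0, 0.065, 0, 0.0005, 0.099, 0, 0.052, 0, 0.0005, 0.099, 0, 0.052, 0, 0.0005, 0.099, 0, 0.052, 0, 0.0005, 0.099, 0, 0.052, 0, 0.0005, 0.099, 0],
  force=25,
)

```text
time: 16.62
position: [0.5414, 0.0761, 0.2528]
tool_rot: [-0.049, 0.999, -0.0, 0.0]
ft_force: [-0.6, -0.7, 1.8]
grip_width: 0.0576
```

```bash
python3 -c "
from h import *
delta(T['wide'],.252);delta(T['m_wide'],.250)"
```

```text
t 16.62 pos [0.5414 0.0761 0.2528] delta tool [ 0.0004 -0.0006  0.0008] turn -0.0004 w 0.0576 F [-0.6  -0.68  1.82] tilt [ 3.e-04 -0.e+00 -1.e+00]
t 16.62 pos [0.5414 0.0761 0.2528] delta tool [ 0.044  -0.3334  0.0028] turn -0.0004 w 0.0576 F [-0.6  -0.68  1.82] tilt [ 3.e-04 -0.e+00 -1.e+00]
```

Call:
servo_tool(
  steps=[0.052, 0, 0, -0.02, 0, 0.052, 0, 0, -0.045, 0, 0.052, 0, 0, -0.06, 0, 0.052, 0.007, -0.02, -0.06, 0, 0.052, 0.018, -0.055, -0.06, 0, 0.052, 0.03, -0.095, -0.06, 0, 0.052, 0.042, -0.135, -0.06, 0, 0.052, 0.044, -0.175, -0.06, 0, 0.052, 0.044, -0.215, -0.06, 0, 0.052, 0.044, -0.255, -0.06, 0, 0.052, 0.044, -0.29, -0.06, 0, 0.052, 0.044, -0.315, -0.06, 0],
)

```text
time: 18.12
position: [0.528, -0.2432, 0.3124]
tool_rot: [-0.048, 0.999, 0.0, -0.0]
ft_force: [0.1, 0.3, -1.3]
grip_width: 0.0574
```

Call:
servo_tool(
  steps=[0.052, 0, -0.018, 0, 0, 0.052, 0, -0.018, 0, 0, 0.052, 0, -0.018, 0.025, 0, 0.052, 0, -0.018, 0.045, 0, 0.052, 0, -0.018, 0.055, 0, 0.052, 0, -0.018, 0.059, 0, 0.052, 0, -0.018, 0.061, 0, 0.052, 0, -0.018, 0.061, 0],
)

```text
time: 19.12
position: [0.5301, -0.2596, 0.2522]
tool_rot: [-0.049, 0.999, -0.0, 0.0]
ft_force: [-0.0, -0.3, -1.4]
grip_width: 0.0575
```

```bash
python3 -c "
from h import *
delta(T['m_wide'],.250)
cv2.imwrite('pics/s6.png',camera('scene')['pixels'])"
```

```text
t 19.12 pos [ 0.5301 -0.2596  0.2522] delta tool [ 0.0001 -0.0004  0.0022] turn -0.0003 w 0.0575 F [-0.04 -0.32 -1.38] tilt [ 8.e-04 -6.e-04 -1.e+00]
```

View pics/s6.png

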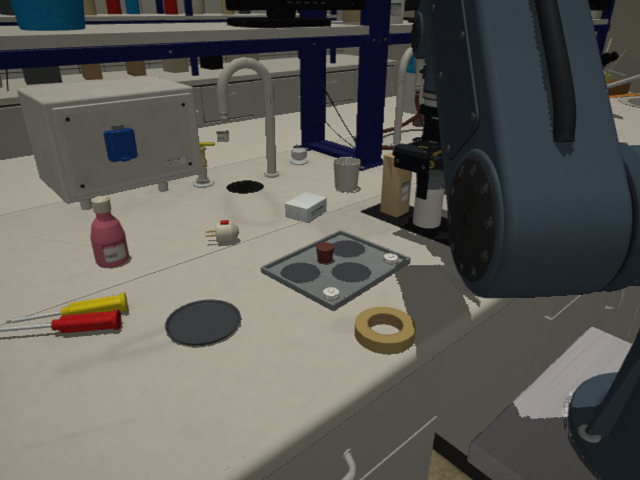

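Call:
servo_tool(
  steps=[0.052, 0, 0, 0.001, 0, 0.052, 0, 0, 0.0015, 0, 0.052, 0, 0, 0.0015, 0],
)

```text
time: 19.55
position: [0.5301, -0.2598, 0.2518]
tool_rot: [-0.048, 0.999, -0.0, 0.001]
ft_force: [-0.7, 0.7, 6.4]
grip_width: 0.0578
```

Contact at 6 N, so I release and rise.

Call:
servo_tool(
  steps=[0.065, 0, 0, 0, 0, 0.087, 0, 0, 0, 0, 0.087, 0, 0, 0, 0, 0.087, 0, 0, -0.02, 0, 0.087, 0, 0, -0.05, 0, 0.087, 0, 0, -0.08, 0, 0.087, 0, 0, -0.1, 0, 0.087, 0, 0, -0.1, 0],
)

```text
time: 20.55
position: [0.5303, -0.2599, 0.3516]
tool_rot: [-0.049, 0.999, -0.001, 0.001]
ft_force: [-0.1, -0.3, -1.0]
grip_width: 0.0865
```

```bash
python3 -c "
from h import *
delta(T['stopper'],.355)"
```

```text
t 20.55 pos [ 0.5303 -0.2599  0.3516] delta tool [-0.0433  0.2706 -0.004 ] turn -0.0003 w 0.0865 F [-0.11 -0.32 -0.95] tilt [ 0.0031 -0.0023 -1.    ]
```

Call:
servo_tool(
  steps=[0.087, -0.006, 0.04, 0, 0, 0.087, -0.013, 0.08, 0, 0, 0.087, -0.019, 0.12, 0, 0, 0.087, -0.026, 0.16, 0, 0, 0.087, -0.032, 0.2, 0, 0, 0.087, -0.038, 0.24, 0, 0, 0.087, -0.043, 0.265, 0, 0, 0.087, -0.043, 0.2705, 0, 0, 0.087, -0.043, 0.2705, 0, 0, 0.087, -0.043, 0.2705, 0, 0],
  force=15,
)

```text
time: 21.8
position: [0.5464, 0.0128, 0.3498]
tool_rot: [-0.048, 0.999, -0.0, -0.0]
ft_force: [0.5, -0.9, 1.1]
grip_width: 0.0869
```

```bash
python3 -c "
from h import *
delta(T['stopper'],.193);cv2.imwrite('pics/s7.png',camera('scene')['pixels'])"
```

```text
t 21.8 pos [0.5464 0.0128 0.3498] delta tool [-0.0008  0.0009  0.1568] turn -0.0016 w 0.0869 F [ 0.55 -0.89  1.09] tilt [-5.e-04 -2.e-04 -1.e+00]
```

View pics/s7.png

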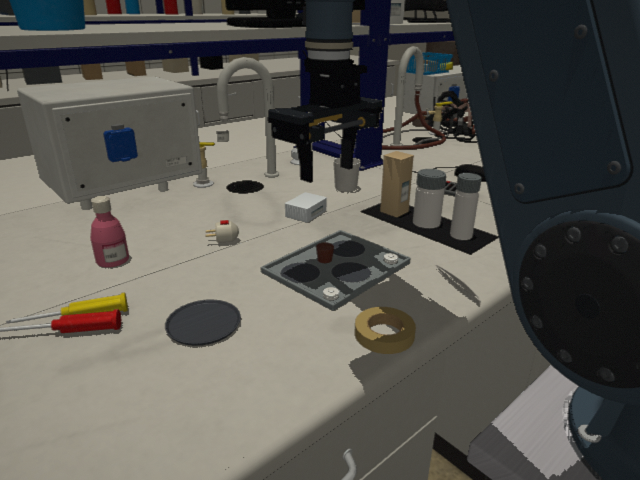

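All three stand on the mat and the stopper is still in place at (325,252). I descend to it in two stages.

Call:
servo_tool(
  steps=[0.087, -0.0005, 0.0005, 0.04, 0, 0.087, -0.0005, 0.0005, 0.08, 0, 0.087, -0.0005, 0.0005, 0.115, 0, 0.087, -0.0005, 0.0005, 0.135, 0, 0.087, -0.0005, 0.0005, 0.145, 0, 0.087, -0.0005, 0.0005, 0.15, 0, 0.087, -0.0005, 0.0005, 0.15, 0, 0.087, -0.0005, 0.0005, 0.15, 0],
)

```text
time: 22.85
position: [0.5472, 0.0143, 0.201]
tool_rot: [-0.049, 0.999, -0.0, 0.001]
ft_force: [-0.5, -0.1, 0.2]
grip_width: 0.0867
```

```bash
python3 -c "
from h import *
delta(T['stopper'],.193)"
```

```text
t 22.85 pos [0.5472 0.0143 0.201 ] delta tool [ 0.0002 -0.0005  0.008 ] turn -0.0004 w 0.0867 F [-0.48 -0.08  0.18] tilt [ 1.7e-03 -3.0e-04 -1.0e+00]
```

Call:
servo_tool(
  steps=[0.087, 0, 0, 0.004, 0, 0.087, 0, 0, 0.007, 0, 0.087, 0, 0, 0.007, 0, 0.06, 0, 0, 0.007, 0, 0.045, 0, 0, 0.007, 0, 0.035, 0, 0, 0.007, 0, 0.027, 0, 0, 0.007, 0, 0.025, 0, 0, 0.007, 0, 0.025, 0, 0, 0.007, 0, 0.025, 0, 0, 0.007, 0],
)

```text
time: 24.1
position: [0.5468, 0.0144, 0.1932]
tool_rot: [-0.049, 0.999, 0.0, -0.0]
ft_force: [0.5, -1.1, -0.4]
grip_width: 0.031
```

```bash
python3 -c "
from h import *
delta(T['stopper'],.193);delta(T['dish'],.191)"
```

```text
t 24.1 pos [0.5468 0.0144 0.1932] delta tool [-0.0002 -0.0007  0.0002] turn -0.0004 w 0.031 F [ 0.48 -1.07 -0.38] tilt [-0.  0. -1.]
t 24.1 pos [0.5468 0.0144 0.1932] delta tool [-0.0005  0.256   0.0022] turn -0.0004 w 0.031 F [ 0.48 -1.07 -0.38] tilt [-0.  0. -1.]
```

Call:
servo_tool(
  steps=[0.025, 0, 0, -0.02, 0, 0.025, 0, 0, -0.045, 0, 0.025, 0, 0, -0.06, 0, 0.025, 0, 0.025, -0.06, 0, 0.025, 0, 0.06, -0.06, 0, 0.025, 0, 0.1, -0.06, 0, 0.025, 0, 0.14, -0.06, 0, 0.025, 0, 0.18, -0.06, 0, 0.025, 0, 0.215, -0.06, 0, 0.025, 0, 0.243, -0.06, 0, 0.025, 0, 0.256, -0.06, 0, 0.025, 0, 0.256, -0.06, 0],
)

```text
time: 25.6
position: [0.5218, 0.2695, 0.253]
tool_rot: [-0.049, 0.999, -0.0, -0.0]
ft_force: [-0.1, 0.4, -0.0]
grip_width: 0.031
```

Call:
servo_tool(
  steps=[0.025, 0, 0, 0, 0, 0.025, 0, 0, 0.02, 0, 0.025, 0, 0, 0.04, 0, 0.025, 0, 0, 0.05, 0, 0.025, 0, 0, 0.054, 0, 0.025, 0, 0, 0.056, 0, 0.025, 0, 0, 0.056, 0],
)

```text
time: 26.48
position: [0.5222, 0.2691, 0.1975]
tool_rot: [-0.049, 0.999, 0.0, 0.0]
ft_force: [0.1, 1.0, 0.7]
grip_width: 0.0304
```

```bash
python3 -c "
from h import *
delta(T['dish'],.192);cv2.imwrite('pics/s8.png',camera('scene')['pixels'])"
```

```text
t 26.48 pos [0.5222 0.2691 0.1975] delta tool [-0.0003  0.      0.0055] turn -0.0005 w 0.0304 F [0.1  0.99 0.66] tilt [ 8.e-04  2.e-04 -1.e+00]
```

View pics/s8.png

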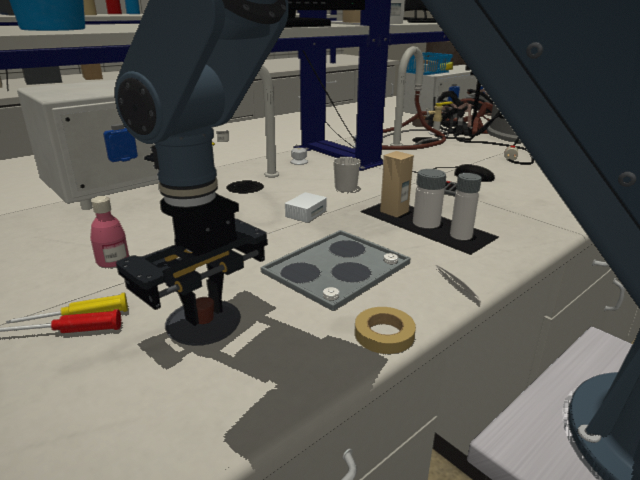

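Call:
servo_tool(
  steps=[0.025, 0, 0, 0.003, 0, 0.025, 0, 0, 0.005, 0, 0.025, 0, 0, 0.005, 0],
)

```text
time: 26.9
position: [0.522, 0.2692, 0.1921]
tool_rot: [-0.049, 0.999, 0.0, 0.0]
ft_force: [0.2, -0.0, 0.1]
grip_width: 0.031
```

Call:
servo_tool(
  steps=[0.025, 0, 0, 0.001, 0, 0.025, 0, 0, 0.001, 0],
)

```text
time: 27.15
position: [0.5221, 0.2692, 0.192]
tool_rot: [-0.049, 0.999, 0.0, 0.0]
ft_force: [-0.9, 0.6, 5.8]
grip_width: 0.0309
```

Contact. I release, opening only partly at first, then rise.

Call:
servo_tool(
  steps=[0.036, 0, 0, 0, 0, 0.045, 0, 0, 0, 0, 0.055, 0, 0, 0, 0, 0.055, 0, 0, 0, 0, 0.06, 0, 0, -0.015, 0, 0.087, 0, 0, -0.05, 0, 0.087, 0, 0, -0.09, 0, 0.087, 0, 0, -0.13, 0, 0.087, 0, 0, -0.16, 0, 0.087, 0, 0, -0.16, 0, 0.087, 0, 0, -0.16, 0],
)

```text
time: 28.52
position: [0.5215, 0.269, 0.3509]
tool_rot: [-0.049, 0.999, -0.0, -0.0]
ft_force: [0.5, -0.1, 0.3]
grip_width: 0.087
```

```bash
python3 -c "
from h import *
delta(T['m_wide'],.352);c=camera('scene');cv2.imwrite('pics/s9.png',c['pixels'])"
```

```text
t 28.52 pos [0.5215 0.269  0.3509] delta tool [ 0.0429 -0.5273 -0.001 ] turn -0.0003 w 0.087 F [ 0.47 -0.15  0.29] tilt [-9.e-04 -3.e-04 -1.e+00]
```

View pics/s9.png

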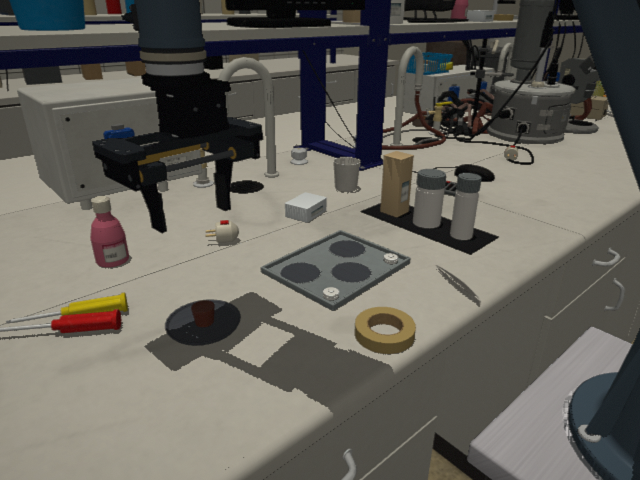

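The stopper stands upright in the middle of the dish at (204,313). I go back for the wide jar first.

Call:
servo_tool(
  steps=[0.087, 0.004, -0.045, 0, 0, 0.087, 0.008, -0.095, 0, 0, 0.087, 0.012, -0.145, 0, 0, 0.087, 0.016, -0.195, 0, 0, 0.087, 0.02, -0.245, 0, 0, 0.087, 0.024, -0.295, 0, 0, 0.087, 0.028, -0.345, 0, 0, 0.087, 0.032, -0.395, 0, 0, 0.087, 0.036, -0.44, 0, 0, 0.087, 0.04, -0.48, 0, 0, 0.087, 0.043, -0.51, 0, 0, 0.087, 0.043, -0.527, 0, 0],
)

```text
time: 30.08
position: [0.5299, -0.261, 0.3495]
tool_rot: [-0.048, 0.999, 0.001, -0.001]
ft_force: [0.2, -0.1, -0.5]
grip_width: 0.0871
```

Call:
servo_tool(
  steps=[0.087, 0, 0, 0, 0, 0.087, 0, 0, 0, 0],
)

```text
time: 30.32
position: [0.5302, -0.2583, 0.3506]
tool_rot: [-0.049, 0.999, 0.001, -0.001]
ft_force: [-0.5, 0.6, -0.2]
grip_width: 0.087
```

```bash
python3 -c "
from h import *
delta([.5301,-.2597],.252)"
```

```text
t 30.32 pos [ 0.5302 -0.2583  0.3506] delta tool [ 0.0001 -0.0016  0.0986] turn 0.0004 w 0.087 F [-0.52  0.58 -0.17] tilt [-0.0015  0.0017 -1.    ]
```

Call:
servo_tool(
  steps=[0.087, 0, -0.001, 0.03, 0, 0.087, 0, -0.001, 0.06, 0, 0.087, 0, -0.001, 0.085, 0, 0.087, 0, -0.001, 0.097, 0, 0.087, 0, -0.001, 0.099, 0, 0.087, 0, -0.001, 0.099, 0, 0.065, 0, -0.001, 0.099, 0, 0.052, 0, -0.001, 0.099, 0, 0.052, 0, -0.001, 0.099, 0, 0.052, 0, -0.001, 0.099, 0, 0.052, 0, -0.001, 0.099, 0],
  force=25,
)

```text
time: 31.7
position: [0.5305, -0.2606, 0.2523]
tool_rot: [-0.049, 0.999, -0.0, 0.0]
ft_force: [-0.5, 0.3, 2.1]
grip_width: 0.0574
```

```bash
python3 -c "
from h import *
delta(T['wide'],.252)"
```

```text
t 31.7 pos [ 0.5305 -0.2606  0.2523] delta tool [-4.310e-02  3.334e-01  3.000e-04] turn -0.0004 w 0.0574 F [-0.51  0.32  2.07] tilt [ 2.e-04 -2.e-04 -1.e+00]
```

Call:
servo_tool(
  steps=[0.052, 0, 0, -0.02, 0, 0.052, 0, 0, -0.045, 0, 0.052, 0, 0, -0.06, 0, 0.052, 0, 0.02, -0.06, 0, 0.052, 0, 0.055, -0.06, 0, 0.052, 0, 0.095, -0.06, 0, 0.052, 0, 0.135, -0.06, 0, 0.052, -0.01, 0.175, -0.06, 0, 0.052, -0.022, 0.215, -0.06, 0, 0.052, -0.034, 0.255, -0.06, 0, 0.052, -0.041, 0.29, -0.06, 0, 0.052, -0.043, 0.317, -0.06, 0],
)

```text
time: 33.2
position: [0.5412, 0.0619, 0.3109]
tool_rot: [-0.049, 0.999, 0.0, -0.002]
ft_force: [1.0, -0.7, -0.9]
grip_width: 0.0578
```

Call:
servo_tool(
  steps=[0.052, 0, 0.0165, 0, 0, 0.052, 0, 0.0165, 0, 0, 0.052, 0, 0.0165, 0, 0, 0.052, 0, 0.0165, 0.025, 0, 0.052, 0, 0.0165, 0.045, 0, 0.052, 0, 0.0165, 0.053, 0, 0.052, 0, 0.0165, 0.055, 0, 0.052, 0, 0.0165, 0.055, 0],
)

```text
time: 34.2
position: [0.5412, 0.0752, 0.2576]
tool_rot: [-0.048, 0.999, -0.0, 0.001]
ft_force: [0.1, 0.5, -0.6]
grip_width: 0.0576
```

```bash
python3 -c "
from h import *
delta(T['wide'],.2528)"
```

```text
t 34.2 pos [0.5412 0.0752 0.2576] delta tool [0.0002 0.0002 0.0048] turn -0.0009 w 0.0576 F [ 0.06  0.52 -0.58] tilt [ 1.e-03 -1.e-04 -1.e+00]
```

Call:
servo_tool(
  steps=[0.052, 0, 0, 0.002, 0, 0.052, 0, 0, 0.003, 0, 0.052, 0, 0, 0.003, 0],
)

```text
time: 34.58
position: [0.5409, 0.0756, 0.2543]
tool_rot: [-0.049, 0.999, -0.0, 0.0]
ft_force: [-0.3, 0.2, -1.2]
grip_width: 0.0575
```

Call:
servo_tool(
  steps=[0.052, 0, 0, 0.001, 0, 0.052, 0, 0, 0.0015, 0, 0.052, 0, 0, 0.0015, 0],
)

```text
time: 34.95
position: [0.5409, 0.0757, 0.2533]
tool_rot: [-0.049, 0.999, -0.0, 0.0]
ft_force: [-1.8, 0.6, 5.3]
grip_width: 0.0576
```

Contact. I release and rise.

Call:
servo_tool(
  steps=[0.065, 0, 0, 0, 0, 0.087, 0, 0, 0, 0, 0.087, 0, 0, 0, 0, 0.087, 0, 0, -0.02, 0, 0.087, 0, 0, -0.05, 0, 0.087, 0, 0, -0.08, 0, 0.087, 0, 0, -0.1, 0, 0.087, 0, 0, -0.1, 0],
)

```text
time: 35.95
position: [0.5413, 0.0755, 0.354]
tool_rot: [-0.049, 0.999, -0.0, 0.002]
ft_force: [0.3, -0.4, 0.9]
grip_width: 0.0868
```

```bash
python3 -c "
from h import *
delta([.445,-.2637],.352)"
```

```text
t 35.95 pos [0.5413 0.0755 0.354 ] delta tool [ 0.1288 -0.3283  0.0017] turn -0.0004 w 0.0868 F [ 0.34 -0.44  0.9 ] tilt [ 3.7e-03 -3.0e-04 -1.0e+00]
```

Call:
servo_tool(
  steps=[0.087, 0.015, -0.04, 0, 0, 0.087, 0.031, -0.08, 0, 0, 0.087, 0.047, -0.12, 0, 0, 0.087, 0.063, -0.16, 0, 0, 0.087, 0.079, -0.2, 0, 0, 0.087, 0.094, -0.24, 0, 0, 0.087, 0.11, -0.28, 0, 0, 0.087, 0.122, -0.31, 0, 0, 0.087, 0.129, -0.328, 0, 0, 0.087, 0.129, -0.328, 0, 0, 0.087, 0.129, -0.328, 0, 0],
  force=20,
)

```text
time: 37.33
position: [0.4443, -0.2623, 0.3522]
tool_rot: [-0.049, 0.999, 0.001, -0.0]
ft_force: [-0.2, -0.1, 1.1]
grip_width: 0.087
```

```bash
python3 -c "
from h import *
delta([.445,-.2637],.2685)"
```

```text
t 37.33 pos [ 0.4443 -0.2623  0.3522] delta tool [-0.0006 -0.0015  0.0837] turn 0.0002 w 0.087 F [-0.16 -0.1   1.06] tilt [-9.0e-04  1.5e-03 -1.0e+00]
```

Call:
servo_tool(
  steps=[0.087, 0, -0.001, 0.03, 0, 0.087, 0, -0.001, 0.06, 0, 0.087, 0, -0.001, 0.078, 0, 0.087, 0, -0.001, 0.083, 0, 0.087, 0, -0.001, 0.083, 0, 0.06, 0, -0.001, 0.083, 0, 0.04, 0, -0.001, 0.083, 0, 0.037, 0, -0.001, 0.083, 0, 0.037, 0, -0.001, 0.083, 0, 0.037, 0, -0.001, 0.083, 0, 0.037, 0, -0.001, 0.083, 0],
)

```text
time: 38.7
position: [0.4444, -0.2644, 0.2697]
tool_rot: [-0.049, 0.999, -0.0, -0.0]
ft_force: [-0.3, 0.1, 0.4]
grip_width: 0.044
```

```bash
python3 -c "
from h import *
delta(T['slim'],.2697)"
```

```text
t 38.7 pos [ 0.4444 -0.2644  0.2697] delta tool [-0.0672  0.2669 -0.    ] turn -0.0005 w 0.044 F [-0.33  0.13  0.37] tilt [-0. -0. -1.]
```

Call:
servo_tool(
  steps=[0.037, 0, 0, -0.02, 0, 0.037, 0, 0, -0.045, 0, 0.037, 0, 0, -0.06, 0, 0.037, -0.005, 0.02, -0.06, 0, 0.037, -0.013, 0.055, -0.06, 0, 0.037, -0.023, 0.095, -0.06, 0, 0.037, -0.033, 0.135, -0.06, 0, 0.037, -0.043, 0.175, -0.06, 0, 0.037, -0.053, 0.215, -0.06, 0, 0.037, -0.061, 0.245, -0.06, 0, 0.037, -0.067, 0.267, -0.06, 0, 0.037, -0.067, 0.267, -0.06, 0],
)

```text
time: 40.2
position: [0.4841, 0.0103, 0.3287]
tool_rot: [-0.05, 0.999, 0.001, -0.001]
ft_force: [0.5, 0.0, -0.5]
grip_width: 0.0434
```

Call:
servo_tool(
  steps=[0.037, 0, 0, 0, 0, 0.037, 0, 0, 0, 0, 0.037, 0, 0, 0.025, 0, 0.037, 0, 0, 0.045, 0, 0.037, 0, 0, 0.053, 0, 0.037, 0, 0, 0.056, 0, 0.037, 0, 0, 0.056, 0],
)

```text
time: 41.08
position: [0.4854, 0.0076, 0.2739]
tool_rot: [-0.048, 0.999, -0.0, 0.0]
ft_force: [0.2, -0.2, -1.6]
grip_width: 0.0436
```

```bash
python3 -c "
from h import *
delta(T['slim'],.2705)"
```

```text
t 41.08 pos [0.4854 0.0076 0.2739] delta tool [0.     0.0001 0.0034] turn -0.0008 w 0.0436 F [ 0.17 -0.21 -1.57] tilt [ 6.e-04 -1.e-04 -1.e+00]
```

Call:
servo_tool(
  steps=[0.037, 0, 0, 0.002, 0, 0.037, 0, 0, 0.003, 0, 0.037, 0, 0, 0.003, 0],
)

```text
time: 41.45
position: [0.4852, 0.0079, 0.2708]
tool_rot: [-0.049, 0.999, -0.0, 0.0]
ft_force: [-0.1, 0.4, -2.0]
grip_width: 0.0439
```

Call:
servo_tool(
  steps=[0.037, 0, 0, 0.001, 0, 0.037, 0, 0, 0.0015, 0, 0.037, 0, 0, 0.0015, 0],
)

```text
time: 41.82
position: [0.4852, 0.0079, 0.2706]
tool_rot: [-0.049, 0.999, -0.0, 0.001]
ft_force: [-1.8, 0.5, 11.6]
grip_width: 0.0435
```

Call:
servo_tool(
  steps=[0.05, 0, 0, -0.001, 0, 0.087, 0, 0, -0.001, 0, 0.087, 0, 0, -0.001, 0, 0.087, 0, 0, -0.02, 0, 0.087, 0, 0, -0.05, 0, 0.087, 0, 0, -0.08, 0, 0.087, 0, 0, -0.085, 0, 0.087, 0, 0, -0.085, 0],
)

```text
time: 42.82
position: [0.485, 0.0079, 0.3538]
tool_rot: [-0.049, 0.999, 0.0, -0.0]
ft_force: [-0.8, -0.0, 0.1]
grip_width: 0.0866
```

```bash
python3 -c "
from h import *
delta([.6149,-.2544],.355)"
```

```text
t 42.83 pos [0.485  0.0079 0.3538] delta tool [-0.1039 -0.2736 -0.0013] turn -0.0005 w 0.0866 F [-0.78 -0.02  0.08] tilt [-3.e-04  1.e-04 -1.e+00]
```

Call:
servo_tool(
  steps=[0.087, -0.015, -0.04, 0, 0, 0.087, -0.03, -0.08, 0, 0, 0.087, -0.046, -0.12, 0, 0, 0.087, -0.061, -0.16, 0, 0, 0.087, -0.076, -0.2, 0, 0, 0.087, -0.091, -0.24, 0, 0, 0.087, -0.1, -0.263, 0, 0, 0.087, -0.104, -0.2735, 0, 0, 0.087, -0.104, -0.2735, 0, 0, 0.087, -0.104, -0.2735, 0, 0],
)

```text
time: 44.08
position: [0.6147, -0.2531, 0.3535]
tool_rot: [-0.049, 0.999, 0.001, -0.001]
ft_force: [-0.6, -0.4, -0.0]
grip_width: 0.087
```

```bash
python3 -c "
from h import *
delta([.6149,-.2544],.270);cv2.imwrite('pics/s10.png',camera('scene')['pixels'])"
```

```text
t 44.08 pos [ 0.6147 -0.2531  0.3535] delta tool [-0.0002 -0.0014  0.0835] turn 0.0004 w 0.087 F [-0.6  -0.45 -0.  ] tilt [-0.0018  0.0014 -1.    ]
```

View pics/s10.png

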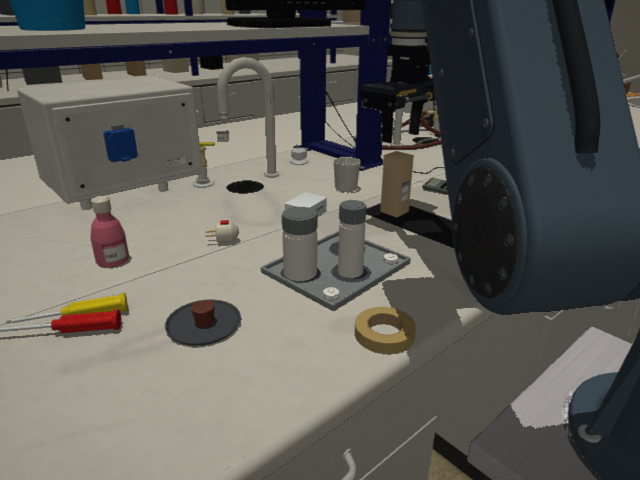

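Both jars are back on their pads. Next I grip the carton.

Call:
servo_tool(
  steps=[0.087, 0, -0.001, 0.03, 0, 0.087, 0, -0.001, 0.06, 0, 0.087, 0, -0.001, 0.078, 0, 0.087, 0, -0.001, 0.083, 0, 0.087, 0, -0.001, 0.083, 0, 0.06, 0, -0.001, 0.083, 0, 0.045, 0, -0.001, 0.083, 0, 0.04, 0, -0.001, 0.083, 0, 0.04, 0, -0.001, 0.083, 0, 0.04, 0, -0.001, 0.083, 0, 0.04, 0, -0.001, 0.083, 0],
)

```text
time: 45.5
position: [0.6153, -0.2552, 0.2712]
tool_rot: [-0.049, 0.999, 0.0, -0.0]
ft_force: [1.2, 0.6, -0.1]
grip_width: 0.0464
```

```bash
python3 -c "
from h import *
delta(T['carton'],.271)"
```

```text
t 45.5 pos [ 0.6153 -0.2552  0.2712] delta tool [4.180e-02 2.123e-01 2.000e-04] turn -0.0004 w 0.0464 F [ 1.24  0.57 -0.1 ] tilt [-0.  0. -1.]
```

Call:
servo_tool(
  steps=[0.04, 0, 0, -0.02, 0, 0.04, 0, 0, -0.045, 0, 0.04, 0, 0, -0.06, 0, 0.04, 0.004, 0.02, -0.06, 0, 0.04, 0.01, 0.05, -0.06, 0, 0.04, 0.016, 0.08, -0.06, 0, 0.04, 0.022, 0.11, -0.06, 0, 0.04, 0.028, 0.14, -0.06, 0, 0.04, 0.034, 0.17, -0.06, 0, 0.04, 0.039, 0.195, -0.06, 0, 0.04, 0.042, 0.212, -0.06, 0, 0.04, 0.042, 0.212, -0.06, 0],
)

```text
time: 47.0
position: [0.5525, -0.0471, 0.331]
tool_rot: [-0.05, 0.999, 0.0, -0.0]
ft_force: [0.6, -0.4, -1.1]
grip_width: 0.0463
```

Call:
servo_tool(
  steps=[0.04, 0, 0, 0, 0, 0.04, 0, 0, 0, 0, 0.04, 0, 0, 0.025, 0, 0.04, 0, 0, 0.045, 0, 0.04, 0, 0, 0.053, 0, 0.04, 0, 0, 0.055, 0, 0.04, 0, 0, 0.055, 0],
)

```text
time: 47.88
position: [0.5533, -0.0486, 0.2766]
tool_rot: [-0.048, 0.999, -0.0, 0.001]
ft_force: [0.6, -0.7, -1.2]
grip_width: 0.0466
```

```bash
python3 -c "
from h import *
delta(T['carton'],.273)"
```

```text
t 47.88 pos [ 0.5533 -0.0486  0.2766] delta tool [0.0001 0.0007 0.0036] turn -0.0007 w 0.0466 F [ 0.55 -0.68 -1.22] tilt [ 1.e-03 -3.e-04 -1.e+00]
```

Call:
servo_tool(
  steps=[0.04, 0, 0, 0.002, 0, 0.04, 0, 0, 0.003, 0, 0.04, 0, 0, 0.003, 0],
)

```text
time: 48.25
position: [0.5529, -0.0483, 0.2733]
tool_rot: [-0.049, 0.999, -0.0, 0.0]
ft_force: [-0.4, 1.1, -0.9]
grip_width: 0.0464
```

Call:
servo_tool(
  steps=[0.04, 0, 0, 0.001, 0, 0.04, 0, 0, 0.0015, 0, 0.04, 0, 0, 0.0015, 0],
)

```text
time: 48.62
position: [0.553, -0.0483, 0.2721]
tool_rot: [-0.049, 0.999, -0.0, 0.0]
ft_force: [-0.8, 0.8, 4.4]
grip_width: 0.0465
```

Call:
servo_tool(
  steps=[0.055, 0, 0, 0, 0, 0.087, 0, 0, 0, 0, 0.087, 0, 0, 0, 0, 0.087, 0, 0, -0.02, 0, 0.087, 0, 0, -0.05, 0, 0.087, 0, 0, -0.09, 0, 0.087, 0, 0, -0.13, 0, 0.087, 0, 0, -0.13, 0],
)

```text
time: 49.62
position: [0.5539, -0.0486, 0.4049]
tool_rot: [-0.049, 0.999, -0.001, 0.004]
ft_force: [0.0, 0.8, -0.9]
grip_width: 0.0871
```

Call:
servo_tool(
  steps=[0.087, 0.02, 0.04, 0, 0, 0.087, 0.05, 0.08, 0, 0, 0.087, 0.08, 0.13, 0, 0, 0.087, 0.11, 0.18, 0, 0, 0.087, 0.14, 0.23, 0, 0, 0.087, 0.17, 0.28, 0, 0.05, 0.087, 0.2, 0.33, 0, 0.1, 0.087, 0.23, 0.38, 0, 0.15, 0.087, 0.26, 0.43, 0, 0.2, 0.087, 0.29, 0.48, 0, 0.2, 0.087, 0.3, 0.53, 0, 0.2, 0.087, 0.3, 0.57, 0, 0.2],
)

```text
time: 51.12
position: [0.1972, 0.4912, 0.4004]
tool_rot: [0.05, 0.999, -0.001, -0.001]
ft_force: [0.9, -0.1, 0.5]
grip_width: 0.087
```

Call:
servo_tool(
  steps=[0.087, 0, 0, 0, 0, 0.087, 0, 0, 0, 0, 0.087, 0, 0, 0, 0],
)

```text
time: 51.5
position: [0.1992, 0.4886, 0.4011]
tool_rot: [0.052, 0.999, -0.001, -0.0]
ft_force: [0.5, 0.4, 0.6]
grip_width: 0.0867
```

```bash
python3 - <<'E'
from h import *
delta([0,0],0)
c=camera("top"); im=c["pixels"].copy(); s=camera("scene"); cv2.imwrite("pics/sE.png",s["pixels"])
cv2.imwrite("pics/tE.png",im)
I,g,J=[im[:,:,i].astype(int) for i in range(3)]
b,g,r=I,g,J
def blob(x0,x1,y0,y1,mk):
    m=np.zeros(g.shape,np.uint8); m[y0:y1,x0:x1]=mk[y0:y1,x0:x1]*255
    return max(cv2.findContours(m,0,1)[0],key=cv2.contourArea)[:,0]
q=blob(325,372,220,280,(r-b>25)&(r>110)); print("carton",cv2.minAreaRect((onz(c,q,.136)[:,:2]*1000).astype(np.float32)))
q=blob(150,200,250,300,(r-g>20)); print("stopper",onz(c,[cv2.minEnclosingCircle(q)[0]],.031),T["dish"])
a=np.linspace(0,2*np.pi,60)
for k,rad,h in(("slim",.022,.131),("wide",.029,.117),("carton",.0235,.136),("dish",.0165,.031)):
    P=np.c_[T[k][0]+rad*np.cos(a),T[k][1]+rad*np.sin(a),0*a+h]
    cv2.polylines(im,[proj(c,P).round().astype(int)],True,(0,255,255),1)
cv2.imwrite("pics/ovE.png",cv2.resize(im[215:345,130:410],None,fx=2.8,fy=2.8,interpolation=2))
E
```

```text
t 51.5 pos [0.1992 0.4886 0.4011] delta tool [ 0.1471 -0.5058  0.4022] turn -0.2016 w 0.0867 F [0.5  0.41 0.65] tilt [-0.001  -0.0019 -1.    ]
carton ((552.1856689453125, -48.194210052490234), (45.62913513183594, 45.873558044433594), 5.130378723144531)
stopper [[0.52209739 0.26765662 0.031     ]] [0.5225 0.2692]
```

View pics/ovE.png

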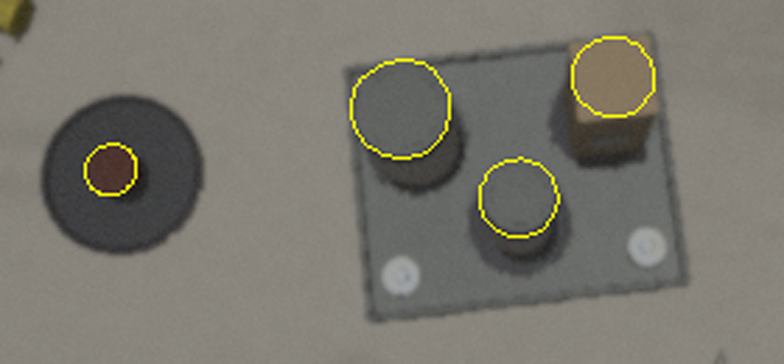

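View pics/sE.png

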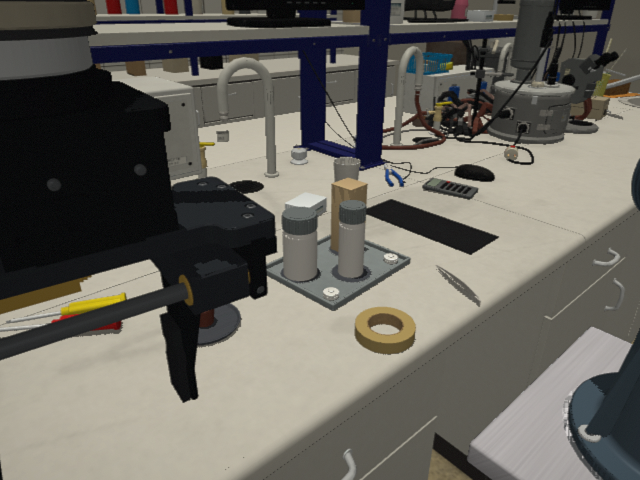

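The carton and both jars match their start outlines, and the stopper sits in the dish, all upright. I'm handing in.

```bash
python3 -c "
from rig import *
print(hand_in())"
```

```text
the job is handed in; nothing more can be done
None
```

I moved the carton, slim jar and wide jar to the mat, then stood the stopper in the dish. After that I put all three back on their own pads and handed in at about 51.5 s; the hand-in reports no verdict.

- **Carton:** in the last top view it sat about 1 mm from where it started.
- **Jars:** I compared these by eye only. Both lids lined up with their start outlines in that view.
- **Stopper:** it stood wide end up, about 2 mm from the dish centre.
- **Upright and released:** everything stood upright, and the gripper was open and well clear of everything.

No check failed or disagreed. I confirmed both on-the-way steps only from the scene camera, because the arm blocked the top camera the one time I tried it mid-job.

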